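Tip a casting out of its foam nest and lay it face down

ROBOT

A 7-joint arm with a two-finger parallel gripper is mounted at the origin on a cart in front of the work surface, level with it; the furniture and walls round the work are solid. World frame = base frame: x ahead of the robot, y to its left, z up, the work surface at z = 0. Lengths are in m, angles in rad, forces in N, time in s.
With the tool pointing down it reaches from about 0.4 to 0.9 m from the base axis. Payload 5.6 kg.
Tool frame: the origin (TCP) lies midway between the tips of the shut fingers; the grasp point (between the pads) lies 19 mm behind it; y points along the fingers, z is the direction in which the jaws open and shut, and the axes are right-handed (so a half turn about y gives the same grasp; the last joint's range is limited). The gripper opens to 92 mm and grips with 3 to 60 N. Pads are 20 mm wide; open, the fingers measure 128 mm over their backs; the gripper's body (75 mm by 189 mm) begins 69 mm behind the grasp point.
Start: joints at [1.161, 0.468, -0.012, 1.603, 0.006, 1.071, -0.056], TCP at [0.233, -0.607, 0.215] pointing down, gripper open.
Joint ranges: [-2.53, 2.53], [-0.31, 2.02], [-1.57, 1.55], [0.28, 2.44], [-1.29, 4.43], [0.15, 1.84], [-2.92, 2.92]. Speed limits (rad/s): [2.57, 2.57, 3.14, 3.14, 3.14, 3.14, 3.14].

INTERFACE

Orientations are given as a 3x3 rotation matrix whose columns are the frame's x, y, z axes.
In Python, from station import env, effector, solver, viewer, workorder, search_frame, tip_of gives the robot as it stands. Calls block until the motion is done:
- env.reach(position, orientation): joint-space move of the TCP to a pose.
- env.movel(position, frame=None, rate=0.15): straight line of the TCP; frame=None keeps the orientation; rate is the mean speed in m/s.
- env.goto_joints(angles): joint-space move.
- effector.release() and effector.grasp(squeeze=None): open the fingers fully, or close them until they stop; squeeze is the grip in N (None keeps the last).
- env.pause(seconds).
- solver.inverse_kinematics(position, orientation): joint angles nearest the present ones, or None.
- env.sense(): the state.
- viewer.read_camera(name): name is "scene" or "top" or "wrist"; returns (picture, depth): 400x640x3 uint8, red, green, blue; 400x640 float32, m along the optical axis (not along the pixel's ray), 0 where there is no reading.
- viewer.camera_info(name): a dict with "intrinsics" (3x3 intrinsics, pixels), "eye" and "rotation" of the camera in the world; the wrist camera has in their place "T_tool_cam" (4x4, takes a point from camera to tool coordinates, whose origin is the TCP and whose axes are the tool frame's). Camera axes: x right, y up, looking along -z (the intrinsics and any distortion apply to the point x, -y, -z); pixel columns grow to the right and rows downward; lengths in m; the calibration is good to about 2 mm. A picture is of the moment at which its call begins: read the wrist's pose just before it. camera_info takes no time and is no camera call.
A pose or a line that the arm cannot do raises env.PlanningError and nothing moves.
- workorder.finish_job(): hands the job in, once; it reports no verdict.
Trained networks look in the newest picture that a camera, given by its name, has taken for a name from the list of things; names that differ only in an ending like _2 or _b are one class to them, and where a whole thing is asked for, a point or a joint stands for the part that bears it (a point fixed in the world has none). Each returns a list of dicts, best first, with "score" (0 to 1); they miss things now and then, are a little off and sometimes report something else, mostly with a low value. They report only what shows in the picture. A call takes as long as a camera call.
- search_frame(camera, name): "at" ([x, y, z] in m, in world coordinates, good to about 4 mm: the middle of the surface that is visible of it).
- tip_of(camera, name): "at" ([x, y, z] in m, in world coordinates, good to about 4 mm: a listed point, or the origin of a listed thing).
The state is a dict: "t": time; "joint_positions": joint angles; "joint_velocities": joint speeds; "tau": joint torques, N m; "ee_pos": TCP position; "tcp_rot": TCP orientation; "wrist_force": force on the tool from outside, world axes, zero at the start; "moment": the same for the moment, N m; "gripper_width": finger opening in m.
Only numpy, scipy, OpenCV 4.12 (cv2) and the standard library are available. Lean on these libraries where they do the work, as an engineer would, in place of code of your own. Each camera call takes 0.05 s, during which the arm holds its last target.

TASK

Take the cast housing half out of its foam nest by its steel pull tab: raise the tab end first while the other end is still down in the cutout. Then turn the casting over and lay it open side down near the middle of the grey plastic pad, lowering it under control rather than letting it fall over, and let go. Leave the ribbed casting and the clamp blocks behind the work where they are.

Things in the scene. Friction and masses are not known exactly. Their poses are not given: they have to be found in the camera images.
- housing: cast aluminium housing half, a plain open tray 60 x 110 x 28 mm (x, y, z), about 0.19 kg with its tab. Origin: centre of its underside; z points out of its open side (up at the start), y along its length towards the end that carries the pull tab. Walls 26 mm high, bosses inside up to 28 mm. At the start its underside is 10 mm above the bench
- pull_tab (a joint): swivel of the steel pull tab at the +y end. Friction 0.006 Nm: held by the tab, the casting hangs within 10 deg of plumb; the tab alone stays where it is left. Hinge along the housing's x, at y = 63.5, z = 14 mm in its frame. 0: tab along the housing's +z (start within 0.15); 1.57: along +y, as when the casting hangs from it; 3.14: along -z, so up when it lies open side down. Range -0.4 to 3.6 rad
- tab_grip (a point): point to pinch on the pull tab, 42 mm from the hinge and 12 mm below the tab's top; the tab is a flat steel bar 24 mm wide (along the housing's x), 8 mm thick and 54 mm tall above the hinge. Pinch it across its 8 mm thickness (closing along the housing's y), so that the flat faces keep it upright in the fingers; across its width it would pivot there. Its z points up the tab, x along the hinge
- housing_center (a point): middle of the housing half, 13 mm above its underside
- tab_end (a point): middle of the end face with the pull tab (housing y = 55 mm, z = 13 mm)
- far_end (a point): middle of the opposite end face (housing y = -55 mm, z = 13 mm)
- foam_nest: dark foam block 110 x 170 x 34 mm, fixed to the bench, with a tight cutout 64 x 118 mm, floor 10 mm above the bench, and a slot for the tab at its +y end. Origin: on the bench below the casting's middle (the cutout runs from y = -60 to 58 mm); y along the cutout's length towards the tab, z up
- lay_pad: flat grey pad of smooth plastic (friction about 0.4), 170 x 210 x 8 mm (x, y, z), fixed flat on the bench. Origin: centre of its underside, on the bench. The casting, stood on its far end there, slides over if pulled sideways, but jams if pressed straight down while less than 20 degrees off upright
- ribbed_half: another casting, 67 x 100 x 28 mm, irregular ribbed shape without a tab, loose on the bench behind the work; to be left alone. Origin: centre of its underside
- block_a: dark clamp block with a clip and a pale knob, 26 x 64 x 29 mm, loose behind the work; to be left alone. Origin: centre of its underside
- block_b: dark clamp block with a flat top, 26 x 58 x 22 mm, loose behind the work; to be left alone. Origin: centre of its underside

How it is judged:
By the outcome, as a careful person would: the job done as asked, in the order asked, and still so for the second after the job is handed in, with the robot touching nothing.
It also fails if it takes over 51 s, if anything falls off the work surface, if the arm or the gripper's body presses on something with over 40 N, if the wrist force passes 120 N, or if a joint passes its speed limit or range.

## Working session

There is one attempt and no reset: what is moved stays moved. The work goes in short steps, each a Python script; the robot and the scene stay as the last script left them, time stands still between calls to the robot, and variables do not carry over. Pictures are saved under pics/ and viewed, and the job is handed in when it is done.

```bash
ls; mkdir -p pics; cat > h.py <<'E'
import numpy as np, cv2
from station import env, effector, solver, viewer, workorder, search_frame, tip_of
def save(cam,fn):
    s=env.sense(); p,d=viewer.read_camera(cam)
    cv2.imwrite('pics/'+fn,cv2.cvtColor(p,cv2.COLOR_RGB2BGR)); np.save('pics/'+fn+'.npy',d)
    return s,p,d
def cloud(cam,s,d):
    I=viewer.camera_info(cam);K=np.array(I['intrinsics'])
    if 'eye' in I: R=np.array(I['rotation']);t=np.array(I['eye'])
    else:
        T=np.array(I['T_tool_cam']);Rt=np.array(s['tcp_rot']);R=Rt@T[:3,:3];t=Rt@T[:3,3]+np.array(s['ee_pos'])
    v,u=np.mgrid[0:d.shape[0],0:d.shape[1]]
    P=np.stack([(u-K[0,2])/K[0,0]*d,-(v-K[1,2])/K[1,1]*d,-d],-1)
    return P@R.T+t
E
python3 - <<'E'
from h import *
np.set_printoptions(precision=4,suppress=True)
s=env.sense();print(s['t'],s['tcp_rot'],s['gripper_width'])
for c in['scene','top']:
    save(c,c+'0.png'); I=viewer.camera_info(c); print({k:v for k,v in I.items()})
    for n in['housing','tab_grip','tab_end','far_end','foam_nest','lay_pad','housing_center']:
        r=tip_of(c,n); print(c,n,[(x['at'],round(x['score'],2)) for x in r[:2]])
print(viewer.camera_info('wrist'))
print(env.sense()['t'])
E
```

```text
pics
0.0 [[-0.9335 -0.0007  0.3586]
 [-0.3586  0.0016 -0.9335]
 [ 0.0001 -1.     -0.0018]] 0.09174552707512541
{'intrinsics': array([[431.8739,   0.    , 310.1658],
       [  0.    , 431.8739, 198.618 ],
       [  0.    ,   0.    ,   1.    ]]), 'eye': array([ 0.0735, -0.2665,  0.5312]), 'rotation': array([[ 0.6051,  0.4445, -0.6605],
       [-0.7961,  0.3234, -0.5115],
       [-0.0138,  0.8353,  0.5496]])}
scene housing [([0.4935, 0.2955, 0.0135], 0.62)]
scene tab_grip [([0.5036, 0.3675, 0.0675], 0.57)]
scene tab_end [([0.5055, 0.3493, 0.0175], 0.92)]
scene far_end [([0.4821, 0.2508, 0.022], 0.64)]
scene foam_nest [([0.4922, 0.3001, 0.0012], 0.73)]
scene lay_pad [([0.4849, 0.0095, -0.0047], 0.82)]
scene housing_center [([0.495, 0.3022, 0.0232], 0.86)]
{'intrinsics': array([[504.2492,   0.    , 315.4126],
       [  0.    , 504.2492, 197.6996],
       [  0.    ,   0.    ,   1.    ]]), 'eye': array([0.4513, 0.159 , 1.01  ]), 'rotation': array([[ 0.0042,  0.9824, -0.1869],
       [-1.    ,  0.0036, -0.0035],
       [-0.0028,  0.1869,  0.9824]])}
top housing [([0.4964, 0.299, 0.0107], 0.85)]
top tab_grip [([0.5016, 0.3641, 0.0659], 0.71), ([0.7637, 0.0311, -0.0001], 0.53)]
top tab_end [([0.4996, 0.3549, 0.0237], 0.87)]
top far_end [([0.487, 0.2452, 0.0225], 0.78), ([0.4951, 0.2992, 0.0098], 0.37)]
top foam_nest [([0.4876, 0.2472, 0.024], 0.45), ([0.5013, 0.3651, 0.0669], 0.2)]
top lay_pad [([0.4832, 0.0104, 0.0023], 0.89)]
top housing_center [([0.49, 0.2985, 0.0249], 0.93)]
{'intrinsics': array([[286.8425,   0.    , 320.9866],
       [  0.    , 286.8425, 196.1226],
       [  0.    ,   0.    ,   1.    ]]), 'T_tool_cam': array([[ 0.0002, -0.9663, -0.2573, -0.0716],
       [ 0.001 ,  0.2573, -0.9663, -0.1702],
       [ 1.    , -0.    ,  0.001 , -0.0012],
       [ 0.    ,  0.    ,  0.    ,  1.    ]])}
0.8
```

View pics/scene0.png

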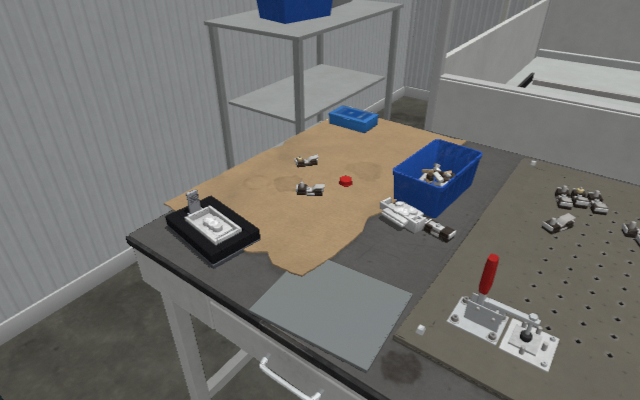

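View pics/top0.png

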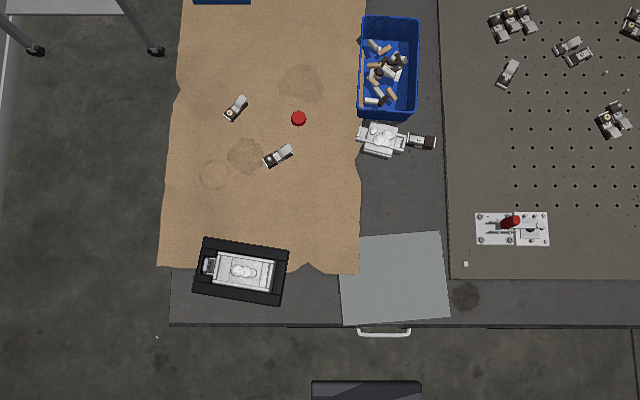

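```bash
python3 - <<'E'
from h import *
np.set_printoptions(precision=4,suppress=True)
d=np.load('pics/top0.png.npy'); P=cloud('top',None,d).reshape(-1,3)
d2=np.load('pics/scene0.png.npy'); P2=cloud('scene',None,d2).reshape(-1,3)
for n,Q in(('top',P),('scene',P2)):
    m=(abs(Q[:,0]-.5)<.04)&(abs(Q[:,1]-.365)<.03)&(Q[:,2]>.048)
    q=Q[m]; print(n,len(q),q.min(0),q.max(0),np.median(q,0))
    t=q[q[:,2]>.072]; 
    if len(t)>5:print(' top',len(t),t.mean(0),t.min(0),t.max(0), cv2.minAreaRect(t[:,:2].astype(np.float32)*1000))
# foam top
    m=(abs(Q[:,0]-.49)<.08)&(abs(Q[:,1]-.3)<.11)&(abs(Q[:,2]-.034)<.0025)
    f=Q[m][:,:2].astype(np.float32)*1000; print(' foam',len(f),cv2.minAreaRect(f),Q[m][:,2].mean())
    m=(abs(Q[:,0]-.48)<.13)&(abs(Q[:,1]-.01)<.14)&(abs(Q[:,2]-.008)<.002)
    f=Q[m][:,:2].astype(np.float32)*1000; print(' pad',len(f),cv2.minAreaRect(f),np.median(f,0))
E
```

```text
top 101 [0.4917 0.358  0.0488] [0.5151 0.3701 0.0819] [0.5035 0.3622 0.0748]
 top 63 [0.5038 0.364  0.0769] [0.4929 0.3587 0.0721] [0.5151 0.3701 0.0819] ((503.9018249511719, 364.50579833984375), (8.521031379699707, 22.730018615722656), 79.12893676757812)
 foam 2814 ((494.25238037109375, 305.79425048828125), (169.49974060058594, 109.67451477050781), 80.88068389892578) 0.03401846639377328
 pad 7019 ((500.7992248535156, 9.813613891601562), (217.1092071533203, 278.3374938964844), 0.1586650013923645) [485.7093  13.9393]
scene 172 [0.4897 0.3562 0.048 ] [0.5141 0.3706 0.0789] [0.5009 0.3597 0.0643]
 top 46 [0.502  0.3613 0.0754] [0.4913 0.3562 0.0721] [0.5141 0.3677 0.0789] ((502.4646301269531, 361.73760986328125), (9.038105964660645, 23.510427474975586), 79.65960693359375)
 foam 1951 ((492.7680969238281, 304.12091064453125), (171.20779418945312, 110.66725158691406), 80.69539642333984) 0.03335396335476851
 pad 9171 ((501.6799011230469, 9.9857177734375), (219.03089904785156, 278.83673095703125), 1.172484040260315) [472.9356  -1.1182]
```

```bash
python3 - <<'E'
from h import *
np.set_printoptions(precision=4,suppress=True)
d=np.load('pics/top0.png.npy'); P=cloud('top',None,d)
Q=P.reshape(-1,3); m=(Q[:,2]>.06)&(Q[:,2]<.5)&(Q[:,0]>.2)
q=Q[m]
g={}
for p in q:
    k=(round(p[0],1),round(p[1],1)); g[k]=max(g.get(k,0),p[2])
print({k:round(float(v),2) for k,v in sorted(g.items())})
p=cv2.imread('pics/top0.png').astype(int)
mm=(abs(P[...,2]-.006)<.006)&(P[...,0]>.36)&(P[...,0]<.62)&(P[...,1]>-.14)&(P[...,1]<.16)&(p.mean(-1)>105)&(p.mean(-1)<190)&(p.max(-1)-p.min(-1)<30)
n,l,st,c=cv2.connectedComponentsWithStats(mm.astype(np.uint8)); i=1+np.argmax(st[1:,4])
f=P[l==i][:,:2].astype(np.float32)*1000; print('pad',cv2.minAreaRect(f),f.mean(0),p[290,400])
hy=np.array([np.cos(np.radians(80.8)),np.sin(np.radians(80.8)),0])
for sg in(1,-1):
  z=sg*hy;y=np.array([0,0,-1.]);R=np.stack([np.cross(y,z),y,z],1)
  for pos in([.5035,.363,.05],[.5035,.363,.15],[.49,.05,.2],[.475,-.05,.045]):
    print(sg,pos,solver.inverse_kinematics(np.array(pos),R))
print(env.sense()['t'])
E
```

```text
{(np.float64(0.5), np.float64(0.4)): 0.08, (np.float64(0.6), np.float64(-0.3)): 0.07, (np.float64(0.6), np.float64(-0.2)): 0.14, (np.float64(0.8), np.float64(-0.0)): 0.09, (np.float64(0.8), np.float64(0.1)): 0.09, (np.float64(0.9), np.float64(-0.0)): 0.09, (np.float64(0.9), np.float64(0.1)): 0.09, (np.float64(1.0), np.float64(0.0)): 0.09, (np.float64(1.0), np.float64(0.1)): 0.09}
pad ((483.59783935546875, 11.231880187988281), (170.52537536621094, 209.15493774414062), 4.913961410522461) [478.7995   3.559 ] [138 139 135]
1 [0.5035, 0.363, 0.05] [-0.0496  0.8521 -0.9154  1.7413  0.8074  0.9718  0.1199]
1 [0.5035, 0.363, 0.15] [-0.031   0.7021 -0.9395  1.6891  0.6312  1.0831  0.2421]
1 [0.49, 0.05, 0.2] [ 0.6318  0.3899 -0.9662  1.9493  0.3814  0.9973  0.8986]
1 [0.475, -0.05, 0.045] [ 0.5438  0.5407 -0.6162  2.1015  0.5141  0.6497  0.9857]
-1 [0.5035, 0.363, 0.05] [-0.2099  0.7353 -0.6535  1.7516  0.5717  0.8537 -2.8579]
-1 [0.5035, 0.363, 0.15] [-0.0391  0.695  -0.9249  1.6896  0.6195  1.0772 -2.8911]
-1 [0.49, 0.05, 0.2] [ 0.3275  0.2808 -0.5762  1.965   0.187   0.9477 -2.0719]
-1 [0.475, -0.05, 0.045] [ 0.2093  0.4613 -0.2081  2.1223  0.1704  0.5733 -1.8525]
0.8
```

```bash
cat >> h.py <<'E'
hy=np.array([np.cos(np.radians(80.8)),np.sin(np.radians(80.8)),0])
def RT(z):
    z=np.array(z,float);y=np.array([0,0,-1.]);return np.stack([np.cross(y,z),y,z],1)
R0=RT(hy)
np.set_printoptions(precision=4,suppress=True)
E
python3 - <<'E'
from h import *
env.reach(np.array([.5035,.363,.17]),R0)
s,p,d=save('wrist','w1.png'); print(s['t'],s['ee_pos'],s['wrist_force'],s['joint_positions'])
for n in['tab_grip','tab_end','housing_center','far_end']:
    print(n,[(x['at'],round(x['score'],2)) for x in tip_of('wrist',n)[:2]])
Q=cloud('wrist',s,d).reshape(-1,3)
m=(abs(Q[:,0]-.5)<.04)&(abs(Q[:,1]-.365)<.03)&(Q[:,2]>.045)&(Q[:,2]<.1)
q=Q[m];print(len(q),q.min(0),q.max(0))
t=q[q[:,2]>q[:,2].max()-.006];print(len(t),t.mean(0),cv2.minAreaRect(t[:,:2].astype(np.float32)*1000))
print(env.sense()['t'])
E
```

```text
4.3083 [0.5041 0.3622 0.1699] [-0.0996  0.0904  0.1589] [-0.0321  0.6705 -0.933   1.6741  0.5931  1.1058  0.2697]
tab_grip [([0.507, 0.3663, 0.0687], 0.84)]
tab_end [([0.4999, 0.3539, 0.0227], 0.74)]
housing_center [([0.4885, 0.2976, 0.0243], 0.63)]
far_end [([0.4835, 0.25, 0.0234], 0.69)]
277 [0.4897 0.3601 0.0452] [0.5132 0.3717 0.0799]
191 [0.5013 0.3659 0.0776] ((501.55963134765625, 365.8983154296875), (6.709789752960205, 22.588733673095703), 80.72684478759766)
4.5583
```

View pics/w1.png

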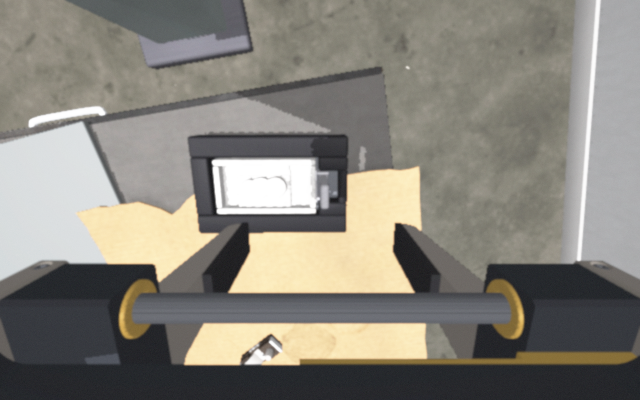

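The wrist picture shows the casting in the foam at about (265,185), and the tab at (325,190). The open jaws straddle the tab.

```bash
python3 - <<'E'
from h import *
env.movel(np.array([.5025,.3642,.0485]),R0,rate=.12)
s=env.sense();print(s['t'],s['ee_pos'],s['wrist_force'],s['moment'])
effector.grasp(30)
s=env.sense();print(s['t'],s['ee_pos'],s['gripper_width'],s['wrist_force'],s['moment'])
# lift: angle path
p0=np.array(s['ee_pos'])
h0=14.;th=np.radians([15,30,45])
for t in th:
    h=118.5*np.sin(t)+14*np.cos(t)
    env.movel(p0+np.array([0,0,(h-h0)/1000])-hy*.04*(1-np.cos(t)),R0,rate=.06)
    s=env.sense();print(s['t'],s['ee_pos'],s['gripper_width'],s['wrist_force'])
save('scene','s1.png')
E
```

```text
5.725 [0.503  0.3647 0.0493] [ 1.0481  0.0322 -0.5981] [ 0.0326 -0.0888 -0.0343]
6.9583 [0.5025 0.3643 0.0485] 0.007732268255375775 [ 0.2446  0.7859 -0.0396] [ 0.1636 -0.2142 -0.0049]
7.6083 [0.5025 0.3633 0.0791] 0.007922565839620602 [ 0.7319  0.0044 -0.7352]
8.2167 [0.502  0.3596 0.1065] 0.008229942456529117 [ 0.7253  0.5211 -0.3625]
8.75 [0.5011 0.3536 0.1291] 0.00794338512394443 [0.0283 1.8463 0.5354]
```

View pics/s1.png

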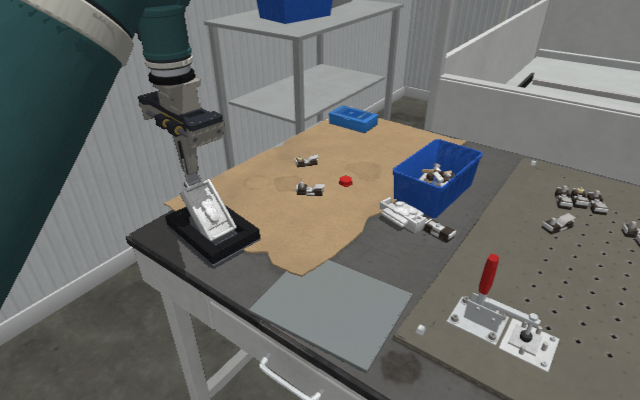

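The scene picture shows the tab end raised at (195,190). The far end is still in the foam cutout at (225,235).

```bash
cat >> h.py <<'E'
py=np.array([-.086,.9963,0]);C=np.array([.4836,.0112,0])
R1=RT(py)
def F(n=5):
    a=[]
    for _ in range(n):
        env.pause(.03); a.append(env.sense()['wrist_force'])
    return np.mean(a,0)
E
python3 - <<'E'
from h import *
p0=np.array([.5025,.3643,.0485]);h0=14.
for t in np.radians([65,84]):
    h=118.5*np.sin(t)+14*np.cos(t)
    env.movel(p0+np.array([0,0,(h-h0)/1000])-hy*.04*(1-np.cos(t)),R0,rate=.07)
p=np.array(env.sense()['ee_pos']); p[2]=.215
env.movel(p,R0,rate=.08)
s=env.sense();print(s['t'],s['ee_pos'],s['gripper_width'],s['wrist_force'])
q=C+.077*py; q[2]=.215
env.movel(q,R1,rate=.15)
env.pause(.4)
print(env.sense()['t'],F(),env.sense()['ee_pos'])
q[2]=.165
env.movel(q,R1,rate=.1); env.pause(.3)
print(env.sense()['t'],F(),env.sense()['ee_pos'])
s,pp,d=save('scene','s2.png'); save('wrist','w2.png')
print(tip_of('scene','far_end'),tip_of('scene','tab_end'))
E
```

```text
10.5417 [0.4966 0.3277 0.2145] 0.007749794168276101 [ 0.1342 -0.1821 -1.8875]
12.7 [-0.2575 -0.1214 -2.5611] [0.477  0.0879 0.215 ]
13.8167 [ 0.1212  0.3014 -2.4514] [0.4771 0.0878 0.1652]
[{'at': [0.4767, 0.0868, 0.0245], 'score': 0.72}, {'at': [0.4904, 0.3002, -0.0008], 'score': 0.39}] [{'at': [0.4794, 0.0816, 0.1275], 'score': 0.98}]
```

View pics/s2.png

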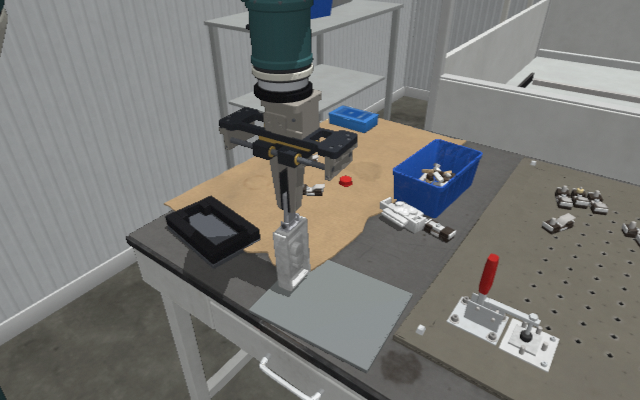

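View pics/w2.png

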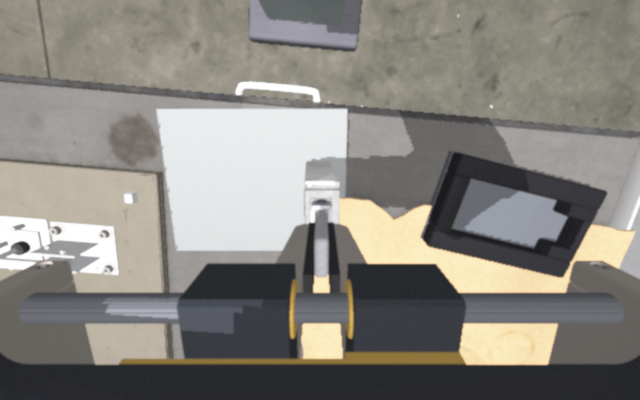

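The scene picture shows the casting hanging plumb at (292,250). Its open side faces the pad centre and the far end is just above the pad at (290,290). The nest is empty.

```bash
python3 - <<'E'
from h import *
q=C+.077*py
q[2]=.156; env.movel(q,R1,rate=.06); b=F(4); print('b',b)
for z in np.arange(.154,.145,-.001):
    q[2]=z; env.movel(q,R1,rate=.02); f=F(4); print(round(z,4),f,env.sense()['ee_pos'][2])
    if f[2]>b[2]+.9: break
print(env.sense()['t'],env.sense()['gripper_width'])
E
```

```text
b [ 0.028  -0.132  -2.3351]
0.154 [-0.1501 -0.0606 -2.21  ] 0.15404285174208077
0.153 [-0.5159  0.0439 -2.6132] 0.15299510761907514
0.152 [-0.2586  0.1516 -2.7133] 0.15197886737173738
0.151 [-0.273  -0.8443  2.4338] 0.15129419875500455
16.15 0.007999935734602876
```

```bash
cat >> h.py <<'E'
def arc(deg,z0,extra=0):
    f=np.radians(deg);h=118.5*np.cos(f)+12*np.sin(f)-118.5;s=118.5*np.sin(f)-12*np.cos(f)+12
    q=C+.077*py-py*(s/1000+extra);q[2]=z0+h/1000;return q
E
python3 - <<'E'
from h import *
for a in(4,8,13,18,22):
    env.movel(arc(a,.1512),R1,rate=.04); f=F(2); s=env.sense();print(a,f,s['ee_pos'],s['gripper_width'])
    if abs(f).max()>20: break
print(s['t']); save('scene','s3.png'); print(tip_of('scene','far_end')[:1],tip_of('scene','tab_end')[:1])
E
```

```text
4 [ 0.5835  0.6058 -2.3492] [0.4775 0.0794 0.1515] 0.007917389175044568
8 [ 0.1376  0.6372 -2.5141] [0.4784 0.0713 0.1517] 0.007652875261248828
13 [-0.99    0.5884  3.6746] [0.4795 0.0612 0.1512] 0.007830148655189235
18 [-3.9988 -0.8758 19.0492] [0.4813 0.0515 0.1511] 0.008059627736852717
22 [-4.7925 -3.4769 28.408 ] [0.4832 0.0428 0.1502] 0.007644112562463967
18.375
[{'at': [0.4772, 0.0698, 0.0106], 'score': 0.76}] [{'at': [0.4853, 0.0394, 0.1134], 'score': 0.84}]
```

View pics/s3.png

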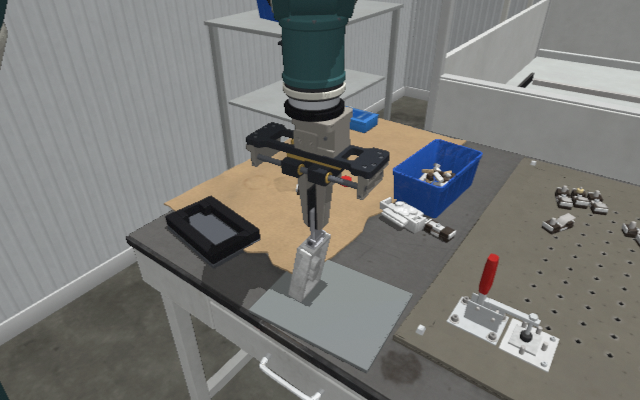

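The scene picture shows the casting tilted about 16° with its far end on the pad at (300,295). It slid somewhat and is now loaded. I'll pull it sideways to unload it before lowering further.

```bash
python3 - <<'E'
from h import *
q=arc(22,.1512)
for ds,dz in((6,.5),(12,.5),(17,.5)):
    p=q-py*ds/1000; p[2]+=dz/1000
    env.movel(p,R1,rate=.04); f=F(2); s=env.sense();print(ds,f,s['ee_pos'],s['gripper_width'])
    if abs(f).max()>32: break
print(s['t']); save('scene','s4.png'); print(tip_of('scene','far_end')[:1],tip_of('scene','tab_end')[:1])
E
```

```text
6 [-2.4369 -2.9598 17.6714] [0.4833 0.0362 0.1496] 0.008054139545246176
12 [-0.2406 -2.8284  9.1956] [0.4834 0.0302 0.1487] 0.007838089561642753
17 [ 1.2304 -0.7563  4.9568] [0.4829 0.0256 0.1478] 0.007636910967752404
19.6
[{'at': [0.476, 0.0723, 0.013], 'score': 0.8}] [{'at': [0.4819, 0.0233, 0.1108], 'score': 0.61}]
```

View pics/s4.png

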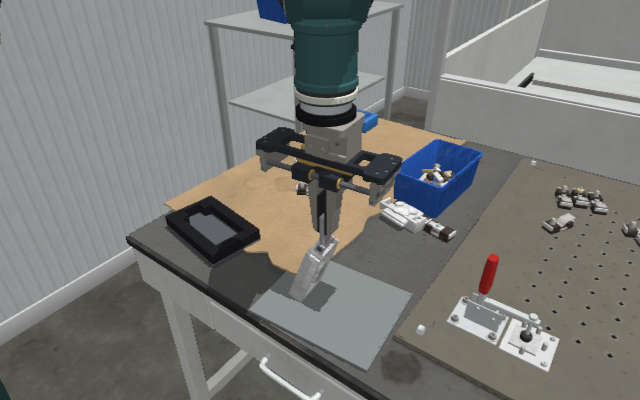

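The scene picture shows about 23–26° of tilt, with the far edge holding at (298,297) and the load falling. I'll follow the arc down.

```bash
python3 - <<'E'
from h import *
piv=.046
for a in(27,33,40,48,57,66,75):
    f=np.radians(a);s_=(118.5*np.sin(f)-12*np.cos(f))/1000;h=(118.5*np.cos(f)+12*np.sin(f))/1000
    q=C+py*(piv-s_);q[2]=.1518-.1185+h
    env.movel(q,R1,rate=.05); fo=F(2); s=env.sense();print(a,fo,s['ee_pos'],s['gripper_width'])
    if abs(fo).max()>25: break
print(s['t']); save('scene','s5.png'); print(tip_of('scene','far_end')[:1],tip_of('scene','tab_end')[:1])
E
```

```text
27 [ 0.9362 -1.9867  4.1041] [0.4836 0.0143 0.1445] 0.0077209488733547904
33 [ 0.7389 -2.3409  1.8878] [0.4839 0.0031 0.1391] 0.007838345110784564
40 [-0.2073 -0.7891  0.5527] [ 0.4849 -0.0092  0.1316] 0.00787316064234792
48 [-0.5871  0.001  -1.1439] [ 0.4863 -0.0226  0.1214] 0.007972135897115878
57 [-0.3175 -0.5307 -0.1644] [ 0.4877 -0.0356  0.108 ] 0.0077957731252208465
66 [-0.4213  0.0984 -0.897 ] [ 0.4885 -0.046   0.0925] 0.007718883300971068
75 [-0.0844 -0.1366 -0.7108] [ 0.4891 -0.0539  0.0755] 0.007531038701040634
23.5083
[{'at': [0.4778, 0.063, 0.0223], 'score': 0.89}] [{'at': [0.4916, -0.0504, 0.0448], 'score': 0.79}]
```

View pics/s5.png

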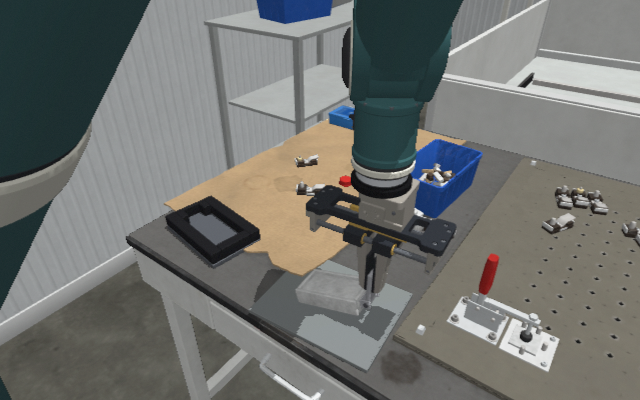

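The scene picture shows the casting open side down, about 15° short of flat, at (335,290). It is near the pad centre. I'll finish the lowering.

```bash
python3 - <<'E'
from h import *
piv=.048
for a in(82,87):
    f=np.radians(a);s_=(118.5*np.sin(f)-12*np.cos(f))/1000;h=(118.5*np.cos(f)+12*np.sin(f))/1000
    q=C+py*(piv-s_);q[2]=.1515-.1185+h
    env.movel(q,R1,rate=.05); fo=F(3); s=env.sense();print(a,fo,s['ee_pos'])
for z in np.arange(.049,.0435,-.001):
    q[2]=z; env.movel(q,R1,rate=.03); fo=F(3); print(round(z,4),fo,env.sense()['moment'])
    if fo[2]>2: break
print(env.sense()['t']); save('scene','s6.png'); print(tip_of('scene','far_end')[:1],tip_of('scene','tab_end')[:1])
E
```

```text
82 [ 0.1759 -0.5035 -1.2749] [ 0.4893 -0.0561  0.0613]
87 [-0.3734 -0.0487 -1.1871] [ 0.4895 -0.0583  0.0511]
0.049 [ 0.3821 -0.9641 -1.1326] [-0.0314 -0.1807  0.0236]
0.048 [ 0.497  -0.8223 -0.9664] [-0.0947 -0.2412 -0.0588]
0.047 [-0.1109  0.0979 -1.0634] [-0.0931 -0.2521 -0.0106]
0.046 [-0.168  -0.8303 -0.4849] [-0.0877 -0.2095 -0.0524]
0.045 [ 0.051  -1.2207  0.4387] [-0.269  -0.2014  0.0271]
0.044 [ 0.3213 -1.49    1.526 ] [-0.358  -0.2622 -0.0062]
26.75
[{'at': [0.4763, 0.0646, 0.026], 'score': 0.71}] [{'at': [0.4906, -0.0541, 0.0194], 'score': 0.92}]
```

View pics/s6.png

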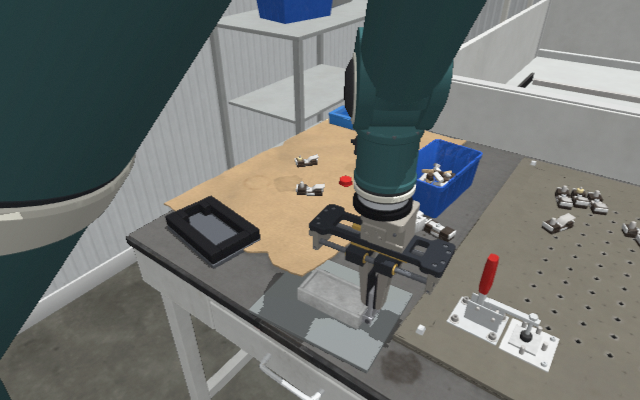

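```bash
python3 - <<'E'
from h import *
effector.release(); s=env.sense(); print(s['t'],s['wrist_force'],s['gripper_width'])
q=np.array(s['ee_pos']);q[2]=.2; env.movel(q,R1,rate=.12)
q=q+np.array([-.04,.0,.08])
print(env.sense()['t'])
s,p,d=save('wrist','w7.png'); save('scene','s7.png'); s2,p2,d2=save('top','t7.png')
for c in('wrist','scene','top'):
  for n in('housing_center','far_end','tab_end','tab_grip'):print(c,n,[(x['at'],round(x['score'],2)) for x in tip_of(c,n)[:1]])
P=cloud('wrist',s,d).reshape(-1,3)
m=(abs(P[:,0]-.483)<.06)&(abs(P[:,1]-.005)<.058)&(P[:,2]>.028)&(P[:,2]<.045)
q=P[m];A=np.c_[q[:,:2],np.ones(len(q))];print(len(q),q.mean(0),np.linalg.lstsq(A,q[:,2],rcond=None)[0],cv2.minAreaRect(q[:,:2].astype(np.float32)*1000))
print(env.sense()['t'],env.sense()['wrist_force'])
E
```

```text
28.1833 [ 0.2649 -0.5542 -0.7537] 0.09186343856710462
29.6333
wrist housing_center [([0.48, 0.0034, 0.0236], 0.77)]
wrist far_end [([0.4794, 0.0594, 0.0242], 0.9)]
wrist tab_end [([0.7608, -0.0512, 0.0002], 0.72)]
wrist tab_grip [([0.487, -0.0579, 0.064], 0.72)]
scene housing_center [([0.4885, 0.0047, 0.0254], 0.95)]
scene far_end [([0.4777, 0.0657, 0.0232], 0.74)]
scene tab_end [([0.4881, -0.0527, 0.0207], 0.88)]
scene tab_grip [([0.4897, -0.0562, 0.0652], 0.85)]
top housing_center [([0.486, 0.0035, 0.0237], 0.94)]
top far_end [([0.4807, 0.0589, 0.0229], 0.61)]
top tab_end []
top tab_grip []
4529 [0.4827 0.0059 0.0315] [-0.0083  0.0017  0.0354] ((483.43597412109375, 4.900367736816406), (60.49462127685547, 112.0992431640625), 4.9550395011901855)
30.3833 [ 1.2811  0.2517 -0.7255]
```

View pics/w7.png

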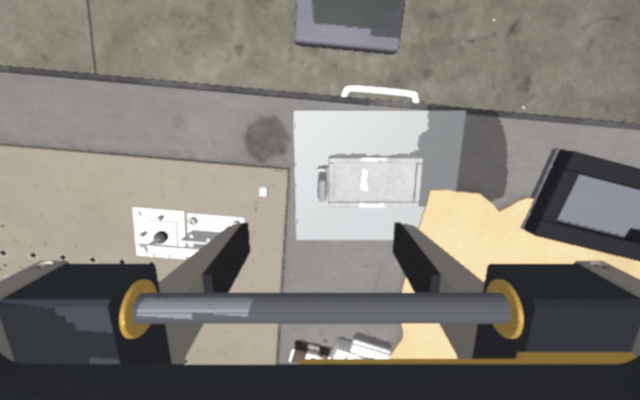

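View pics/s7.png

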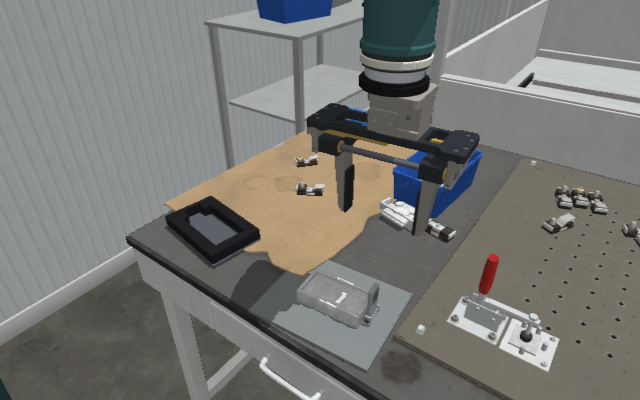

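The pictures show the casting flat with its open side down in the middle of the pad, the tab standing free, and the gripper well clear. The ribbed casting and clamp blocks are still in place.

```bash
python3 -c "
from h import *
print(workorder.finish_job(),env.sense()['t'])"
```

```text
the job is handed in; nothing more can be done
the job is handed in; nothing more can be done
```

The casting is lying open side down on the grey pad and has been released. I handed the job in at about 30.4 s of the 51 s allowed.

I pinched the pull tab across its thickness and raised the tab end first; a picture at about 45° showed the far end still down in the cutout. I then carried the casting hanging to the pad, stood it on its far end and pulled it sideways. From there I lowered it along an arc while holding the tab, so it did not fall over.

**Final position:** the wrist depth image puts the casting's centre at about (0.483, 0.005) m, roughly 6 mm from the pad centre. It is flat to within about 0.5° and square with the pad.

**Clearance:** the gripper is open and well above the casting, touching nothing. In the pictures, the ribbed casting and clamp blocks look undisturbed.

**What went less smoothly:**
- Early in the sideways pull the casting slid about 20 mm and partly jammed, with a wrist reading of about 28 N. I eased this by pulling further sideways before lowering.
- After release, the network did not find the tab from the top camera, and its tab-end position from the wrist camera was clearly wrong (x = 0.76 m). The scene camera agreed with the position above to within a few millimetres.

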